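# Lay out the denture wax-up case on its outlines

### The job

Set up the bench for the next denture case: pick up the jaw cast, the wax tin, the bur stand and the wax carver and set each one down flat on the tile that bears its own blue silhouette, centred and lined up with it, the cast's front teeth towards the rounded front of its D. Set them down rather than drop them, let go of everything, and leave the bottle, the cup and the white mounting plate where they stand.

Things in the scene. Friction and masses are not known exactly. Their poses are not given: they have to be found in the camera images.
- cast_center (a point): Jaw cast: a D-shaped yellow stone base 26 mm high, 56 mm long (x) and 58 mm wide (y), with a pink gum ridge and white teeth in a horseshoe on top (36 mm high over all). The point is the centre of the D, 18 mm above its underside. Its x axis points to the rounded front teeth, its z up. The flat parallel sides, 58 mm apart along y, run from the straight heel (x = -28 mm) to x = 7 mm: grip them about 8 mm heelward (x = -8 mm), on the stone. About 0.16 kg.
- cast_front (a point): The foremost point of the cast's rounded front, 28 mm ahead (+x) of point cast_center at the same height.
- tin_center (a point): Round wax tin, aluminium body 56 mm across with a pink lid 58 mm across and a white disc on it; 32 mm high. The point is its centre, 16 mm above its underside; z is up, x and y mean nothing. About 0.12 kg.
- burs_center (a point): Bur stand: a blue plastic block 80 mm long (x), 34 mm wide (y) and 26 mm high, with six short metal burs upright in a row on its top (40 mm high over all). The point is the centre of the blue block, 13 mm above its underside. Either end may go either way. About 0.15 kg.
- carver_center (a point): Double-ended wax carver lying flat: a square purple handle 70 mm long (x), 14 mm wide and 14 mm high, with a flat steel blade at both ends, 130 mm long over all. The point is its centre, 7 mm above its underside, x along its length. It is the same both ways round. About 0.05 kg.
- cast_outline (a point): Tile for the cast: a fixed off-white tile 84 x 84 mm, 4 mm thick, lying on the bench, with a dark blue D-shaped silhouette on which a white horseshoe line is drawn. The point is the centre of the D on the tile's top face (4 mm above the bench). x points to the rounded front of the D, z up.
- cast_outline_front (a point): The front of the D silhouette, 28 mm ahead (+x) of point cast_outline on the tile's top face: the cast's front belongs over it.
- tin_outline (a point): Tile for the tin: fixed off-white tile 84 x 84 mm, 4 mm thick, with a round dark blue silhouette 62 mm across. The point is the centre of the circle on the tile's top face.
- burs_outline (a point): Tile for the bur stand: fixed off-white tile 106 x 60 mm, 4 mm thick, with a rectangular dark blue silhouette 84 mm long (x) and 38 mm wide. The point is the centre of the rectangle on the tile's top face.
- carver_outline (a point): Tile for the carver: fixed off-white tile 148 x 44 mm, 4 mm thick, with a long narrow dark blue silhouette of the carver, 134 mm long (x). The point is its centre on the tile's top face.
- bottle_mid (a point): Bystander: brown glass bottle with a white cap, 42 mm across and 85 mm high, standing to the left of the work. The point is on its axis at half its height. Leave it alone.
- cup_mid (a point): Bystander: green plastic mixing cup, 64 mm across the rim and 55 mm high, standing to the right of the work. The point is on its axis at half its height. Leave it alone.
- puck_mid (a point): Bystander: white round mounting plate, 52 mm across and 22 mm high, to the left of the work nearer the robot. The point is on its axis at half its height. Leave it alone.
Not all that is in view belongs to the job. There is more than one size of the part that bears burs_center; the job needs the larger.

How it is judged:
By the outcome, as a careful person would: the job done as asked, in the order asked, and still so for the second after the job is handed in, with the robot touching nothing.
It also fails if it takes over 96 s, if anything falls off the work surface, if the arm or the gripper's body presses on something with over 40 N, if the wrist force passes 120 N, or if a joint passes its speed limit or range.

### The arm

A 6-joint arm with a two-finger parallel gripper is mounted at the origin on the work surface. World frame = base frame: x ahead of the robot, y to its left, z up, the work surface at z = 0. Lengths are in mm, angles in rad, forces in N, time in s.
With the tool pointing down it reaches from about 350 to 975 mm from the base axis. Payload 7.1 kg.
Tool frame: the origin (TCP) lies midway between the tips of the shut fingers; the grasp point (between the pads) lies 19 mm behind it (ctrl.tcp_to_grasp is the distance from the TCP to the grasp point, in mm); z points along the fingers, y is the line along which they close (so a half turn about z gives the same grasp; the last joint's range is limited). The gripper opens to 88 mm and grips with 3 to 60 N. Pads are 20 mm wide; open, the fingers measure 115 mm over their backs; the gripper's body (75 mm by 178 mm) begins 61 mm behind the grasp point.
Start: joints at [-1.246, 0.423, 1.63, -0, 1.089, -0.019], TCP at [210.684, -588.402, 222.675] pointing down, gripper open.
Joint ranges: [-3, 3], [-0.9, 2.11], [0.09, 2.58], [-1.31, 4.45], [0.11, 2.69], [-2.54, 2.54]. Speed limits (rad/s): [2.39, 2.39, 3.01, 3.14, 3.14, 3.14].

### API

Orientations are given as a rotation vector (axis times angle).
In Python, from workcell import get_obs, cams, ticket, boxes_of, ctrl gives the robot as it stands.
- The arm moves only by the shell command python3 -m creep 'ROWS' [OPENING]. ROWS is JSON, one flat list of numbers, 4 for each row, row after row: the shift along the world's x, y, z in m, then the turn about the world's z in rad. In form: [tx, ty, tz, spin, tx, ty, tz, spin, ...]. A call has 1 to 10 rows; each row is the pose to reach, as a shift and turn from the pose commanded when the call began; what a row does not reach only later rows make up. A row lasts 1/12 s, in which the tool goes at most 41.7 mm and 7.16 degrees, less where a joint would pass 70% of its speed; a pose out of reach is approached as far as the arm can. A call with a gripper value outside its range is refused whole. OPENING is the opening, from 0 (shut) to 1 (fully open), set as the call begins (- or left out, the last holds). The fingers move at their own pace and stop on an object; the grip force is fixed at half the most. Time passes only in rows, so rows that repeat a pose let the fingers close. It gives the time, the measured TCP pose, the force, the opening and the grip force at its end, in the units of the state.
- get_obs(): the state, without advancing time (a new reading comes with each control period).
- cams.get_image(name): name is "side" or "top"; returns (picture, depth): 480x640x3 uint8, red, green, blue; 480x640 float32, mm along the optical axis (not along the pixel's ray), 0 where there is no reading.
- cams.get_calibration(name): a dict with "mtx" (3x3 intrinsics, pixels), "R" (3x3) and "t" (3): a world point X has camera coordinates R X + t. Camera axes: x right, y down, z forward; pixel columns grow to the right and rows downward; lengths in mm; the calibration is good to about 2 mm. A picture is of the moment at which its call begins. get_calibration takes no time and is no camera call.
- ticket.close_job(): hands the job in; it is judged then, once.
Trained networks look in the newest picture that a camera, given by its name, has taken for a name from the list of things; names that differ only in an ending like _2 or _b are one class to them, and where a whole thing is asked for, a point or a joint stands for the part that bears it (a point fixed in the world has none). Each returns a list of dicts, best first, with "score" (0 to 1); they miss things now and then, are a little off and sometimes report something else, mostly with a low value. They report only what shows in the picture. A call takes as long as a camera call. They do not tell look-alikes from the thing itself.
- boxes_of(camera, target): "centre" ([column, row] in pixels, amid what is visible of it).
The state is a dict: "t": time; "qpos": joint angles; "qvel": joint speeds; "joint_torque": joint torques, N m; "ee_pos": TCP position; "orientation": TCP orientation; "ft_force": force on the tool from outside, world axes, zero at the start; "moment": the same for the moment, N m; "width": finger opening in mm; "grasp_force": force on a finger pad.
Only numpy, scipy, OpenCV 4.12 (cv2) and the standard library are available. Lean on these libraries where they do the work, as an engineer would, in place of code of your own. Each camera call takes 0.05 s, during which the arm holds its last target. There are 200 camera calls.

## Working session

There is one attempt and no reset: what is moved stays moved. The work goes in short steps, Python scripts to look and compute and a shell command to move; the robot and the scene stay as the last step left them, time stands still between calls to the robot, and variables do not carry over. Pictures are saved under pics/ and viewed, at most 14 in all, crops included, and the job is handed in when it is done.

```bash
ls; mkdir -p pics; cat > h.py <<'E'
import numpy as np, cv2
from workcell import get_obs, cams, ticket, boxes_of, ctrl
def grab(n,f=None):
    im,d=cams.get_image(n)
    if f: cv2.imwrite('pics/'+f,cv2.cvtColor(im,cv2.COLOR_RGB2BGR))
    return im,d
def toworld(n,px,z):
    c=cams.get_calibration(n);K,R,t=[np.array(c[k],float) for k in('mtx','R','t')]
    t=t.ravel();px=np.atleast_2d(np.array(px,float))
    r=(np.linalg.inv(K)@np.c_[px,np.ones(len(px))].T).T@R
    o=-R.T@t
    return o+r*((z-o[2])/r[:,2])[:,None]
def cloud(n,d):
    c=cams.get_calibration(n);K,R,t=[np.array(c[k],float) for k in('mtx','R','t')]
    v,u=np.mgrid[:480,:640]
    p=np.stack([(u-K[0,2])/K[0,0]*d,(v-K[1,2])/K[1,1]*d,d],-1)
    return (p-t.ravel())@R
E
python3 - <<'E'
from h import *
im,d=grab('top','top0.png'); grab('side','side0.png'); np.save('d0.npy',d); np.save('i0.npy',im)
for n in 'cast_center cast_front tin_center burs_center carver_center cast_outline cast_outline_front tin_outline burs_outline carver_outline bottle_mid cup_mid puck_mid'.split():
    print(n,[(np.round(b['centre']).tolist(),round(b['score'],2),toworld('top',b['centre'],15)[0,:2].round().tolist()) for b in boxes_of('top',n)[:4]])
print(get_obs()['t'],toworld('top',[[320,240],[0,0],[640,480]],0).round())
E
```

```text
pics
cast_center [([230.0, 264.0], 0.83, [439.0, 225.0])]
cast_front [([231.0, 265.0], 0.67, [435.0, 223.0]), ([295.0, 194.0], 0.52, [621.0, 84.0])]
tin_center [([353.0, 271.0], 0.91, [441.0, -68.0])]
burs_center [([296.0, 263.0], 0.97, [451.0, 69.0]), ([265.0, 309.0], 0.51, [338.0, 132.0])]
carver_center [([423.0, 265.0], 0.73, [465.0, -235.0])]
cast_outline [([354.0, 199.0], 0.68, [619.0, -62.0])]
cast_outline_front [([355.0, 196.0], 0.77, [625.0, -64.0]), ([229.0, 266.0], 0.49, [432.0, 227.0])]
tin_outline [([233.0, 184.0], 0.72, [635.0, 238.0])]
burs_outline [([297.0, 192.0], 0.97, [627.0, 78.0])]
carver_outline [([418.0, 202.0], 0.88, [620.0, -219.0])]
bottle_mid [([158.0, 221.0], 0.76, [530.0, 410.0])]
cup_mid [([492.0, 220.0], 0.76, [587.0, -400.0]), ([228.0, 264.0], 0.25, [438.0, 231.0])]
puck_mid [([166.0, 257.0], 0.93, [444.0, 378.0]), ([423.0, 268.0], 0.74, [458.0, -235.0])]
0.75 [[ 513.   15.    0.]
 [1123.  933.    0.]
 [  22. -724.    0.]]
```

View pics/top0.png

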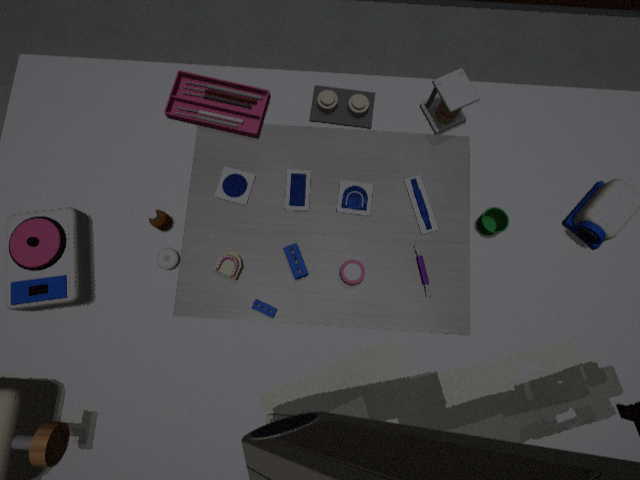

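View pics/side0.png

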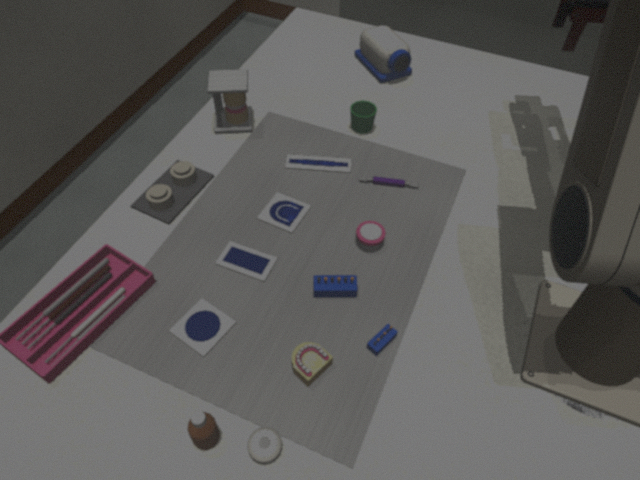

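```bash
python3 - <<'E'
from h import *
im=np.load('i0.npy')
c=im[160:330,130:470][:,:,::-1]
c=cv2.resize(c,None,fx=800/340,fy=800/340,interpolation=cv2.INTER_CUBIC)
cv2.imwrite('pics/crop0.png',c)
E
```

```text
(no output)
```

View pics/crop0.png

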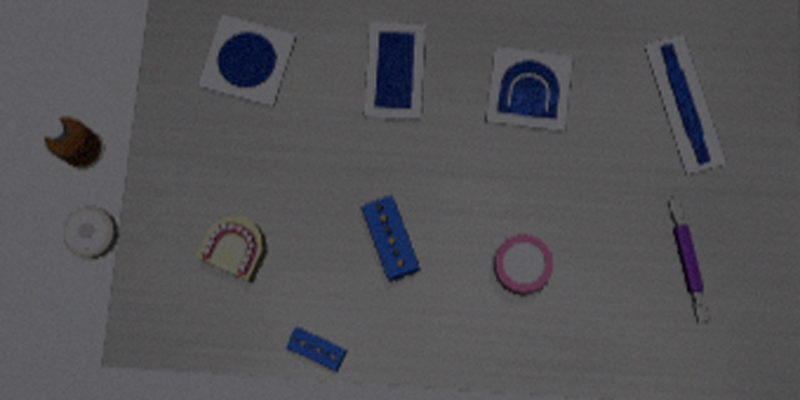

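The pictures show these candidates:

| Thing | Camera pixel (top) | Look-alike |
|---|---|---|
| Bur stand | large (296,261), the one wanted | small (265,308), decoy |
| Cast | (229,265) | pale pots (327,99) and (358,104) |
| Tin | (352,272) | pink disc on the scale (37,243) |
| Carver | (423,271) | tools in the pink tray (215,105) |

The tiles are at (235,185) circle, (298,190) rectangle, (354,197) D and (421,204) carver.

Next I'll fit the poses by silhouette.

```bash
cat > fit.py <<'E'
from h import *
from scipy.optimize import minimize
def proj(n,X):
    c=cams.get_calibration(n);K,R,t=[np.array(c[k],float) for k in('mtx','R','t')]
    p=(X@R.T+t.ravel())@K.T; return p[:,:2]/p[:,2:]
def rect(l,w): return np.array([[l,w],[l,-w],[-l,-w],[-l,w]])/2.
a=np.linspace(0,2*np.pi,48,endpoint=False); circ=np.c_[np.cos(a),np.sin(a)]
# D: sides y=+-29 to x=7, front elliptical/rounded to x=28
b=np.linspace(-np.pi/2,np.pi/2,25); D=np.r_[[[-28,29.]],[[-28,-29.]],np.c_[7+21*np.cos(b),29*np.sin(b)]]
pen=rect(130,8)
M={'cast':[(D,0,26),(D*.85,26,36)],'tin':[(circ*29,0,32)],'burs':[(rect(80,34),0,26)],
 'carver':[(rect(70,14),0,14)],
 'cast_o':[(D*1.05,4,4)],'tin_o':[(circ*31,4,4)],'burs_o':[(rect(84,38),4,4)],'carver_o':[(rect(134,9),4,4)]}
S=4
def fit(n,key,im,mask_fn,p0,win=60,z0=0):
    """p0=(x,y,yaw); mask IoU vs projected hull, at 4x subpixels"""
    c0=proj(n,np.array([[p0[0],p0[1],10.]]))[0]; o=(c0-win/2).astype(int)
    cr=cv2.resize(im[o[1]:o[1]+win,o[0]:o[0]+win],None,fx=S,fy=S,interpolation=cv2.INTER_CUBIC)
    m=mask_fn(cr).astype(np.uint8)
    k,l,st,ce=cv2.connectedComponentsWithStats(m)
    cc=np.array([win*S/2]*2); i=1+np.argmax([st[j,4]/(300+((ce[j]-cc)**2).sum()) for j in range(1,k)])
    m=(l==i).astype(np.uint8)
    h,_=cv2.findContours(m,cv2.RETR_EXTERNAL,cv2.CHAIN_APPROX_NONE); m=cv2.drawContours(m*0,h,-1,1,-1)
    m=cv2.GaussianBlur(m.astype(np.float32),(0,0),2)
    def ren(p):
        c,s=np.cos(p[2]),np.sin(p[2]); out=np.zeros(m.shape,np.uint8)
        for P,za,zb in M[key]:
            q=P@np.array([[c,s],[-s,c]])+p[:2]
            X=np.r_[np.c_[q,np.full(len(q),za+z0)],np.c_[q,np.full(len(q),zb+z0)]]
            u=((proj(n,X)-o+.5)*S-.5)
            cv2.fillConvexPoly(out,cv2.convexHull((u*16).round().astype(np.int32)),1,shift=4)
        return cv2.GaussianBlur(out.astype(np.float32),(0,0),2)
    def cost(v):
        r=ren([v[0],v[1],v[2]/50]); return 1-np.minimum(r,m).sum()/np.maximum(r,m).sum()
    best=None
    for dy in(-.25,0,.25):
        x0=np.array([p0[0],p0[1],(p0[2]+dy)*50])
        r=minimize(cost,x0,method='Nelder-Mead',options=dict(initial_simplex=x0+np.r_[np.zeros((1,3)),np.eye(3)*8],xatol=.05,fatol=1e-5))
        if best is None or r.fun<best.fun: best=r
    v=best.x; ov=cr[:,:,::-1].astype(float)*1.8
    e=cv2.morphologyEx((ren([v[0],v[1],v[2]/50])>.5).astype(np.uint8),cv2.MORPH_GRADIENT,np.ones((2,2)))
    e2=cv2.morphologyEx((m>.5).astype(np.uint8),cv2.MORPH_GRADIENT,np.ones((2,2)))
    ov=ov.clip(0,255); ov[e2>0]=(0,0,255); ov[e>0]=(0,255,0)
    return np.r_[v[:2],v[2]/50,1-best.fun],ov.astype(np.uint8)
def sat(t): return lambda c:(c.max(2).astype(int)-c.min(2))>t*np.maximum(c.max(2),20)
def blue(c): c=c.astype(int); return c[...,2]-c[...,0]>22
MF={'cast':sat(.17),'tin':lambda c:(c[...,0].astype(int)-c[...,1]>18),'burs':blue,'carver':lambda c:np.minimum(c[...,0],c[...,2]).astype(int)-c[...,1]>10,
 'cast_o':blue,'tin_o':blue,'burs_o':blue,'carver_o':blue}
E
python3 - <<'E'
from fit import *
G={'cast':(440,226,-.3+.0),'tin':(441,-66,0),'burs':(455,68,-.35+0),'carver':(455,-235,.0+.2),
'cast_o':(625,-64,0.),'tin_o':(640,238,0),'burs_o':(632,77,0.),'carver_o':(615,-222,.3)}
ims={'top':np.load('i0.npy')}
x=cv2.imread('pics/side0.png')[:,:,::-1]; ims['side']=np.ascontiguousarray(x)
rows=[]
for n in ims:
    r=[]
    for k in G:
        v,o=fit(n,k,ims[n],MF[k],G[k],72 if n=='top' else 100); print(n,k,v.round(3)); r.append(cv2.resize(o,(200,200)))
    rows+= [np.hstack(r[:4]),np.hstack(r[4:])]
cv2.imwrite('pics/fit0.png',cv2.resize(np.vstack(rows),(600,600)))
E
```

```text
top cast [ 4.38109e+02  2.25517e+02 -3.54000e-01  4.72000e-01]
top tin [ 4.37279e+02 -6.51150e+01  2.98000e-01  9.30000e-01]
top burs [4.56343e+02 7.06080e+01 4.26000e-01 9.59000e-01]
top carver [ 4.55997e+02 -2.33495e+02  2.85000e-01  7.63000e-01]
top cast_o [ 6.2585e+02 -6.3770e+01 -6.6000e-02  9.6500e-01]
top tin_o [6.37882e+02 2.37515e+02 4.19000e-01 9.48000e-01]
top burs_o [6.3636e+02 7.9877e+01 3.9000e-02 9.5100e-01]
top carver_o [ 6.21575e+02 -2.27392e+02  3.34000e-01  6.24000e-01]Traceback (most recent call last):
  File "<stdin>", line 10, in <module>
  File "fit.py", line 38, in fit
    r=minimize(cost,x0,method='Nelder-Mead',options=dict(initial_simplex=x0+np.r_[np.zeros((1,3)),np.eye(3)*8],xatol=.05,fatol=1e-5))
    res = _minimize_neldermead(fun, x0, args, callback, bounds=bounds,
                               **options)
    fxr = func(xr)
    fx = function(np.copy(x), *(wrapper_args + args))
  File "fit.py", line 34, in cost
    r=ren([v[0],v[1],v[2]/50]); return 1-np.minimum(r,m).sum()/np.maximum(r,m).sum()
  File "fit.py", line 30, in ren
    u=((proj(n,X)-o+.5)*S-.5)
        ~~~~^^^^^
  File "fit.py", line 4, in proj
    c=cams.get_calibration(n);K,R,t=[np.array(c[k],float) for k in('mtx','R','t')]
ValueError: time passes only in moves, steps and waits
```

```bash
sed -i 's/cams.get_calibration(n)/CAL[n]/' h.py fit.py; cat >> h.py <<'E'
import os,pickle
if not os.path.exists('cal.pkl'): pickle.dump({n:cams.get_calibration(n) for n in('top','side')},open('cal.pkl','wb'))
CAL=pickle.load(open('cal.pkl','rb'))
E
cat > run.py <<'E'
from fit import *
def run(ims,G,name,z0={}):
    rows=[]
    for n in ims:
        r=[]
        for k in G:
            v,o=fit(n,k,ims[n],MF[k],G[k],72 if n=='top' else 100,z0.get(k,0)); print(n,k,v.round(3).tolist()); r.append(cv2.resize(o,(200,200)))
        while len(r)%4: r.append(r[0]*0)
        rows+=[np.hstack(r[i:i+4]) for i in range(0,len(r),4)]
    cv2.imwrite('pics/'+name,cv2.resize(np.vstack(rows),(800,200*len(rows)) if len(rows)<4 else (600,600)))
E
python3 - <<'E'
from run import *
G={'cast':(440,226,-.36),'tin':(441,-66,0),'burs':(455,69,.4),'carver':(456,-235,.25),
'cast_o':(625,-64,-.06),'tin_o':(638,238,0),'burs_o':(636,79,0.04),'carver_o':(618,-227,.33)}
MF['cast']=lambda c:(c[...,0].astype(int)-c[...,2]>10)
ims={'top':np.load('i0.npy'),'side':np.ascontiguousarray(cv2.imread('pics/side0.png')[:,:,::-1])}
i=ims['top'];print(i[262:268,226:232].reshape(-1,3)[::7],i[290,330])
run(ims,G,'fit0.png')
E
```

```text
[[94 94 92]
 [97 95 90]
 [92 92 83]
 [95 94 90]
 [95 94 87]
 [96 96 90]] [91 92 93]
top cast [438.68, 226.194, -0.352, 0.598]
top tin [437.279, -65.115, 0.298, 0.93]
top burs [455.688, 70.479, 0.427, 0.961]
top carver [455.931, -233.394, 0.243, 0.763]
top cast_o [625.851, -63.642, -0.062, 0.965]
top tin_o [637.964, 237.497, 0.373, 0.946]
top burs_o [636.642, 79.843, 0.022, 0.951]
top carver_o [620.196, -228.25, 0.333, 0.623]
side cast [440.0, 224.988, -0.366, 0.88]
side tin [442.599, -82.85, -0.446, 0.705]
side burs [460.721, 62.13, 0.426, 0.704]
side carver [457.793, -238.685, 0.175, 0.466]
side cast_o [625.271, -64.698, -0.185, 0.843]
side tin_o [639.692, 235.592, -0.097, 0.853]
side burs_o [639.666, 78.693, 0.006, 0.804]
side carver_o [624.082, -226.126, 0.318, 0.764]
```

View pics/fit0.png

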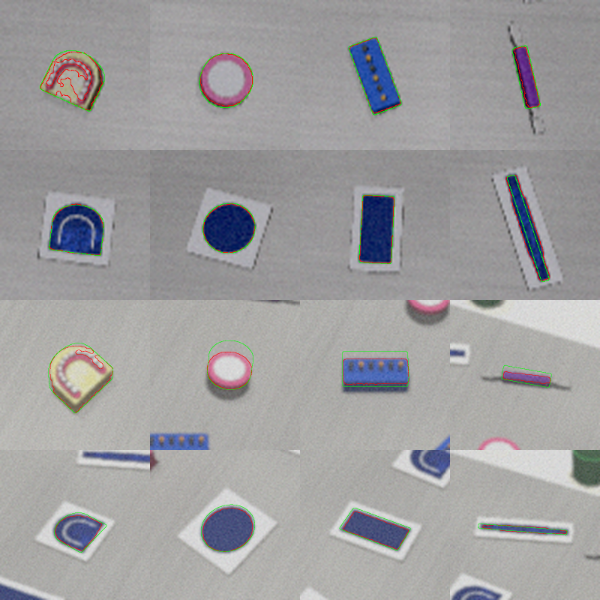

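```bash
cat > go.py <<'E'
import sys,numpy as np
from workcell import get_obs
from scipy.spatial.transform import Rotation as Rn
# go.py: objx objy yaw(of tool y-normal = object x axis) ; prints delta in m/rad from current measured pose
o=get_obs(); p=np.array(o['ee_pos']); R=Rn.from_rotvec(o['orientation']).as_matrix()
yx=np.arctan2(R[1,0],R[0,0]); print('t',round(o['t'],2),'tcp',p.round(1),'tool x yaw',yx.round(4),'w',round(o['width'],1),'gf',o['grasp_force'],'q',np.round(o['qpos'],2),'F',np.round(o['ft_force'],1), 'tilt',np.round(R[2],3))
for a in sys.argv[1:]:
    x,y,w=map(float,a.split(',')); d=(w-yx+np.pi/2)%np.pi-np.pi/2
    print(a,'->',((x-p[0])/1e3).round(4),((y-p[1])/1e3).round(4),'spin',d.round(3))
E
python3 - <<'E'
import numpy as np
f=lambda x,y,w,l:(round(x+l*np.cos(w),1),round(y+l*np.sin(w),1),w)
print(f(439.5,225.5,-.358,-8),f(625.8,-64,-.062,-8))
E
python3 go.py 432,228.3,-.358
```

```text
(np.float64(432.0), np.float64(228.3), -0.358) (np.float64(617.8), np.float64(-63.5), -0.062)
t 0.75 tcp [ 210.7 -588.4  222.7] tool x yaw 0.3438 w 88.0 gf 0.0 q [-1.25  0.42  1.63  0.    1.09 -0.02] F [-0.5  0.6  0.5] tilt [ 0.  0. -1.]
432,228.3,-.358 -> 0.2213 0.8167 spin -0.702
```

```bash
python3 -m creep '[0.24,0.4,0,-0.4,0.24,0.4,0,-0.4,0.24,0.4,0,-0.4,0.24,0.4,0,-0.4,0.24,0.4,0,-0.4,0.24,0.4,0,-0.4,0.24,0.4,0,-0.4,0.24,0.4,0,-0.4,0.24,0.4,0,-0.4,0.24,0.4,0,-0.4]' 1; python3 go.py 432,228.3,-.358
```

```text
t: 1.58
ee_pos: [425.3, -230.1, 223.0]
orientation: [3.14, -0.089, 0.001]
ft_force: [0.3, -0.4, -0.4]
width: 87.7
grasp_force: 0.0
t 1.58 tcp [ 425.3 -230.1  223. ] tool x yaw -0.0565 w 87.7 gf 0.0 q [-0.52  0.21  1.94  0.    0.99  1.11] F [ 0.3 -0.4 -0.4] tilt [ 0.001  0.    -1.   ]
432,228.3,-.358 -> 0.0067 0.4584 spin -0.302
```

```bash
python3 -m creep '[0.0067,0.4584,-0.1,-0.302,0.0067,0.4584,-0.1,-0.302,0.0067,0.4584,-0.1,-0.302,0.0067,0.4584,-0.1,-0.302,0.0067,0.4584,-0.1,-0.302,0.0067,0.4584,-0.1,-0.302,0.0067,0.4584,-0.1,-0.302,0.0067,0.4584,-0.1,-0.302,0.0067,0.4584,-0.1,-0.302,0.0067,0.4584,-0.1,-0.302]'; python3 -m creep '[0,0.06,0,0,0,0.06,0,0]' ; python3 go.py 432,228.3,-.358; python3 - <<'E'
from h import *
grab('side','s1.png')
E
```

```text
t: 2.42
ee_pos: [430.3, 169.2, 135.5]
orientation: [-3.091, 0.56, -0.001]
ft_force: [1.8, -0.1, 0.7]
width: 87.5
grasp_force: 0.0
t: 2.58
ee_pos: [430.5, 231.1, 135.5]
orientation: [-3.091, 0.556, -0.001]
ft_force: [0.6, 0.5, 1.2]
width: 88.0
grasp_force: 0.0
t 2.58 tcp [430.5 231.1 135.5] tool x yaw -0.3558 w 88.0 gf 0.0 q [0.47 0.36 1.99 0.   0.79 2.39] F [0.6 0.5 1.2] tilt [ 0.    -0.001 -1.   ]
432,228.3,-.358 -> 0.0015 -0.0028 spin -0.002
```

```bash
python3 -m creep '[0.0015,-0.0028,-0.03,0,0.0015,-0.0028,-0.06,0,0.0015,-0.0028,-0.085,0,0.0015,-0.0028,-0.085,0]'; python3 - <<'E'
from h import *
im,d=grab('side')
c=cv2.resize(im[250:450,180:447][:,:,::-1],(800,600),interpolation=cv2.INTER_CUBIC); cv2.imwrite('pics/s2.png',np.clip(c*1.5,0,255))
E
```

```text
t: 2.97
ee_pos: [429.3, 222.5, 47.2]
orientation: [3.087, -0.559, -0.009]
ft_force: [-1.0, -0.5, 0.5]
width: 87.8
grasp_force: 0.0[ WARN:0@0.749] global loadsave.cpp:1063 imwrite_ Unsupported depth image for selected encoder is fallbacked to CV_8U.
```

View pics/s2.png

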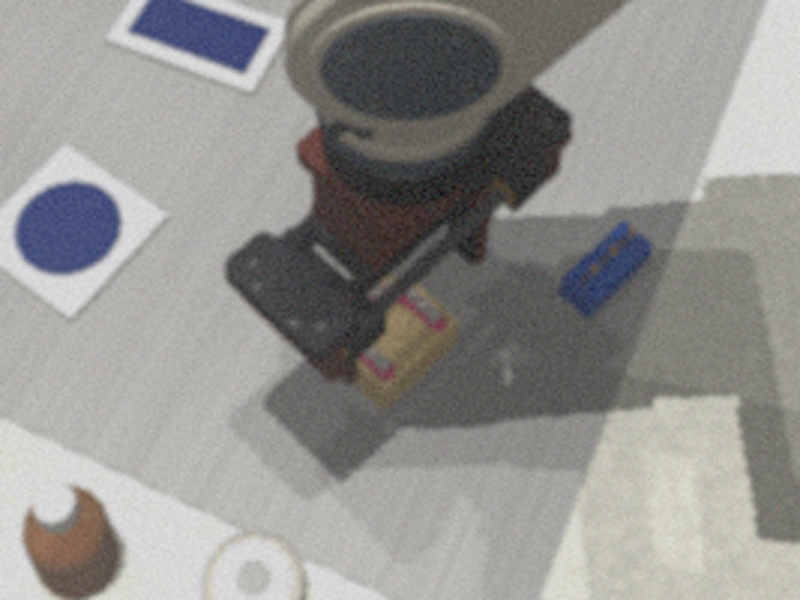

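```bash
python3 -m creep '[0,0,0,0,0,0,0,0,0,0,0,0]' >/dev/null;  python3 go.py 432,228.3,-.358
```

```text
t 3.27 tcp [433.1 224.5  52.2] tool x yaw -0.3585 w 87.8 gf 0.0 q [0.45 0.51 2.03 0.   0.6  2.38] F [-0.1  0.1 -1.2] tilt [ 0.002 -0.002 -1.   ]
432,228.3,-.358 -> -0.0011 0.0038 spin 0.0
```

```bash
python3 -m creep '[-0.001,0.0038,0,0,-0.001,0.0038,-0.015,0,-0.001,0.0038,-0.03,0,-0.001,0.0038,-0.04,0,-0.001,0.0038,-0.047,0,-0.001,0.0038,-0.047,0,-0.001,0.0038,-0.047,0]'; python3 -m creep '[0,0,0,0,0,0,0,0,0,0,0,0,0,0,0,0,0,0,0,0,0,0,0,0,0,0,0,0]' 0; python3 go.py 432,228.3,-.358
```

```text
t: 3.85
ee_pos: [430.9, 228.1, 3.7]
orientation: [3.091, -0.56, -0.001]
ft_force: [-0.8, -0.1, 0.4]
width: 87.9
grasp_force: 0.0
t: 4.43
ee_pos: [431.2, 228.1, 3.9]
orientation: [-3.091, 0.56, -0.001]
ft_force: [-0.7, -0.3, 5.1]
width: 57.1
grasp_force: 30.0
t 4.43 tcp [431.2 228.1   3.9] tool x yaw -0.3582 w 57.1 gf 29.999415948987007 q [0.46 0.61 2.03 0.   0.5  2.39] F [-0.7 -0.3  5.1] tilt [ 0. -0. -1.]
432,228.3,-.358 -> 0.0008 0.0002 spin 0.0
```

```bash
python3 -m creep '[0,0,0.02,0,0,0,0.05,0,0,0,0.09,0,0,0,0.09,0]'; python3 -m creep '[0.018,-0.03,0,0.03,0.05,-0.08,0,0.1,0.075,-0.115,0,0.2,0.095,-0.15,0,0.296,0.115,-0.18,0,0.296,0.135,-0.21,0,0.296,0.155,-0.24,0,0.296,0.17,-0.27,0,0.296,0.182,-0.284,0,0.296,0.1866,-0.2916,0,0.296]'; python3 -m creep '[0,0,0,0,0,0,0,0,0,0,0,0,0,0,0,0]'; python3 go.py 617.8,-63.5,-.062
```

```text
t: 4.77
ee_pos: [434.2, 229.6, 98.9]
orientation: [-3.086, 0.559, -0.011]
ft_force: [1.7, 1.0, -1.4]
width: 57.8
grasp_force: 30.0
t: 5.6
ee_pos: [618.8, -66.2, 92.8]
orientation: [3.14, -0.102, 0.001]
ft_force: [-0.6, -0.2, -0.9]
width: 57.8
grasp_force: 30.0
t: 5.93
ee_pos: [616.6, -62.1, 93.4]
orientation: [-3.14, 0.095, 0.002]
ft_force: [-1.0, 0.5, -2.0]
width: 58.2
grasp_force: 30.0
t 5.93 tcp [616.6 -62.1  93.4] tool x yaw -0.0607 w 58.2 gf 29.999744798988104 q [-0.12  0.58  1.72  0.    0.85  1.51] F [-1.   0.5 -2. ] tilt [-0.001 -0.    -1.   ]
617.8,-63.5,-.062 -> 0.0012 -0.0014 spin -0.001
```

```bash
python3 -m creep '[0.001,-0.001,-0.03,0,0.001,-0.001,-0.055,0,0.001,-0.001,-0.07,0,0.001,-0.001,-0.07,0,0.001,-0.001,-0.07,0,0.001,-0.001,-0.07,0]'; python3 go.py 617.8,-63.5,-.062
```

```text
t: 6.43
ee_pos: [619.1, -64.0, 24.7]
orientation: [3.14, -0.096, 0.002]
ft_force: [0.2, -0.5, -1.5]
width: 57.9
grasp_force: 30.0
t 6.43 tcp [619.1 -64.   24.7] tool x yaw -0.0614 w 57.9 gf 29.999562688171864 q [-0.12  0.69  1.73  0.    0.73  1.51] F [ 0.2 -0.5 -1.5] tilt [ 0.001  0.    -1.   ]
617.8,-63.5,-.062 -> -0.0013 0.0005 spin -0.001
```

```bash
python3 -m creep '[-0.001,0.0005,-0.008,0,-0.001,0.0005,-0.013,0,-0.001,0.0005,-0.0165,0,-0.001,0.0005,-0.0165,0,-0.001,0.0005,-0.0165,0]';python3 go.py 617.8,-63.5,-.062;  python3 -m creep '[0,0,0,0,0,0,0,0,0,0,0,0,0,0,0,0,0,0,0.03,0,0,0,0.06,0,0,0,0.1,0]' 1; python3 go.py 437.3,-65.3,-.15
```

```text
t: 6.85
ee_pos: [617.8, -64.0, 7.7]
orientation: [-3.14, 0.098, -0.001]
ft_force: [-1.5, 0.6, 5.4]
width: 57.6
grasp_force: 30.0
t 6.85 tcp [617.8 -64.    7.7] tool x yaw -0.0622 w 57.6 gf 29.999329894781113 q [-0.12  0.71  1.73  0.    0.7   1.51] F [-1.5  0.6  5.4] tilt [ 0. -0. -1.]
617.8,-63.5,-.062 -> 0.0 0.0005 spin 0.0
t: 7.43
ee_pos: [615.7, -63.9, 105.9]
orientation: [-3.14, 0.098, 0.008]
ft_force: [0.9, -0.5, 0.6]
width: 88.2
grasp_force: 0.0
t 7.43 tcp [615.7 -63.9 105.9] tool x yaw -0.0623 w 88.2 gf 0.0 q [-0.12  0.56  1.71 -0.    0.87  1.51] F [ 0.9 -0.5  0.6] tilt [-0.005 -0.    -1.   ]
437.3,-65.3,-.15 -> -0.1784 -0.0014 spin -0.088
```

```bash
python3 -m creep '[-0.03,-0.001,0,0,-0.07,-0.001,0,0,-0.11,-0.001,0,0,-0.145,-0.001,0,0,-0.169,-0.001,-0.01,0,-0.179,-0.001,-0.03,0,-0.179,-0.001,-0.05,0,-0.179,-0.001,-0.05,0,-0.179,-0.001,-0.05,0,-0.179,-0.001,-0.05,0]' 1; python3 go.py 437.3,-65.3,-.062; python3 - <<'E'
from run import *
ims={}
for n in('side','top'): ims[n],_=grab(n)
s=ims['side'][140:340,200:467][:,:,::-1]; cv2.imwrite('pics/s3.png',np.clip(cv2.resize(s,(800,600),interpolation=cv2.INTER_CUBIC).astype(float)*1.5,0,255).astype(np.uint8))
E
```

```text
t: 8.27
ee_pos: [439.5, -65.2, 57.7]
orientation: [3.14, -0.098, 0.001]
ft_force: [-0.2, -0.4, -0.3]
width: 87.8
grasp_force: 0.0
t 8.27 tcp [439.5 -65.2  57.7] tool x yaw -0.0621 w 87.8 gf 0.0 q [-0.17  0.46  2.12  0.    0.57  1.46] F [-0.2 -0.4 -0.3] tilt [ 0.001  0.    -1.   ]
437.3,-65.3,-.062 -> -0.0022 -0.0001 spin 0.0
```

View pics/s3.png

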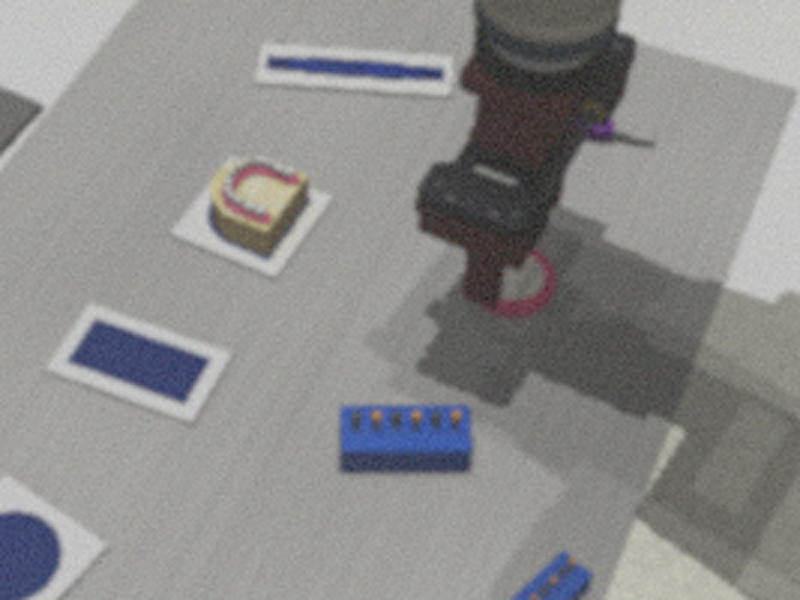

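The side picture shows the cast upright on its D tile at about (255,205), front teeth towards the rounded end. The open fingers are straddling the tin at (520,285). I'll go down onto the tin.

```bash
python3 -m creep '[-0.002,0,-0.02,0,-0.002,0,-0.035,0,-0.002,0,-0.046,0,-0.002,0,-0.051,0,-0.002,0,-0.051,0]'; python3 -m creep '[0,0,0,0,0,0,0,0,0,0,0,0,0,0,0,0,0,0,0,0,0,0,0,0,0,0,0,0]' 0; python3 -m creep '[0,0,0.02,0,0,0,0.05,0,0,0,0.09,0,0,0,0.09,0]'; python3 go.py 638.5,237,-.062
```

```text
t: 8.78
ee_pos: [436.7, -65.0, 5.9]
orientation: [-3.14, 0.098, 0.001]
ft_force: [0.1, -0.6, 0.1]
width: 87.9
grasp_force: 0.0
t: 9.37
ee_pos: [436.9, -65.2, 6.6]
orientation: [3.14, -0.098, 0.001]
ft_force: [-0.2, 0.3, 6.9]
width: 57.1
grasp_force: 30.0
t: 9.7
ee_pos: [440.0, -65.7, 101.3]
orientation: [3.139, -0.098, 0.014]
ft_force: [1.6, 0.3, -1.1]
width: 57.3
grasp_force: 30.0
t 9.7 tcp [440.  -65.7 101.3] tool x yaw -0.0622 w 57.3 gf 29.999842643737793 q [-0.17  0.36  2.11  0.    0.66  1.46] F [ 1.6  0.3 -1.1] tilt [ 0.009  0.001 -1.   ]
638.5,237,-.062 -> 0.1985 0.3027 spin 0.0
```

```bash
python3 -m creep '[0.02,0.03,0,0,0.042,0.063,0,0,0.065,0.097,0,0,0.088,0.131,0,0,0.111,0.165,0,0,0.134,0.2,0,0,0.157,0.235,0,0,0.18,0.27,0,0,0.194,0.291,0,0,0.2016,0.3022,0,0]'; python3 -m creep '[0,0,-0.02,0,0,0,-0.05,0,0,0,-0.07,0,0,0,-0.07,0,0,0,-0.07,0,0,0,-0.07,0]';  python3 go.py 638.5,237,-.062
```

```text
t: 10.53
ee_pos: [639.5, 240.5, 95.1]
orientation: [-3.139, 0.094, -0.002]
ft_force: [0.3, -0.2, -2.0]
width: 57.0
grasp_force: 30.0
t: 11.03
ee_pos: [638.6, 237.2, 26.6]
orientation: [-3.14, 0.098, -0.001]
ft_force: [0.1, -0.3, -0.6]
width: 57.5
grasp_force: 30.0
t 11.03 tcp [638.6 237.2  26.6] tool x yaw -0.0623 w 57.5 gf 29.9998739361763 q [0.34 0.75 1.58 0.   0.81 1.97] F [ 0.1 -0.3 -0.6] tilt [ 0.001 -0.    -1.   ]
638.5,237,-.062 -> -0.0001 -0.0002 spin 0.0
```

```bash
python3 -m creep '[0,0,-0.008,0,0,0,-0.013,0,0,0,-0.0162,0,0,0,-0.0162,0,0,0,-0.0162,0]';python3 go.py 638.5,237,-.062;  python3 -m creep '[0,0,0,0,0,0,0,0,0,0,0,0,0,0,0,0,0,0,0.03,0,0,0,0.06,0,0,0,0.09,0,0,0,0.09,0]' 1; python3 go.py 456,70.2,.426
```

```text
t: 11.45
ee_pos: [638.4, 237.2, 10.3]
orientation: [-3.14, 0.098, -0.001]
ft_force: [-1.2, 0.6, -0.5]
width: 56.8
grasp_force: 30.0
t 11.45 tcp [638.4 237.2  10.3] tool x yaw -0.0623 w 56.8 gf 29.99983638525009 q [0.34 0.77 1.58 0.   0.79 1.97] F [-1.2  0.6 -0.5] tilt [ 0.001 -0.    -1.   ]
638.5,237,-.062 -> 0.0001 -0.0002 spin 0.0
t: 12.12
ee_pos: [641.9, 238.5, 106.3]
orientation: [-3.137, 0.098, -0.014]
ft_force: [1.8, 1.3, 0.5]
width: 88.0
grasp_force: 0.0
t 12.12 tcp [641.9 238.5 106.3] tool x yaw -0.0622 w 88.0 gf 0.0 q [0.34 0.64 1.56 0.   0.93 1.97] F [1.8 1.3 0.5] tilt [ 0.009 -0.004 -1.   ]
456,70.2,.426 -> -0.1859 -0.1683 spin 0.488
```

```bash
python3 -m creep '[-0.025,-0.023,0,0.07,-0.053,-0.048,0,0.17,-0.08,-0.073,0,0.28,-0.107,-0.098,0,0.38,-0.134,-0.123,0,0.488,-0.16,-0.147,0,0.488,-0.176,-0.161,0,0.488,-0.1824,-0.167,-0.02,0.488,-0.1824,-0.167,-0.045,0.488,-0.1824,-0.167,-0.045,0.488]'; python3 -m creep '[0,0,0,0,0,0,0,0,0,0,0,0]'; python3 go.py 456,70.2,.426; python3 - <<'E'
from run import *
im,_=grab('side')
s=im[200:400,167:434][:,:,::-1]; cv2.imwrite('pics/s4.png',np.clip(cv2.resize(s,(800,600),interpolation=cv2.INTER_CUBIC).astype(float)*1.5,0,255).astype(np.uint8))
E
```

```text
t: 12.95
ee_pos: [453.1, 69.3, 52.3]
orientation: [-3.071, -0.662, 0.008]
ft_force: [-1.4, -0.2, -0.9]
width: 87.6
grasp_force: 0.0
t: 13.2
ee_pos: [456.8, 70.5, 55.8]
orientation: [3.07, 0.664, 0.003]
ft_force: [-0.2, 0.3, -0.8]
width: 87.9
grasp_force: 0.0
t 13.2 tcp [456.8  70.5  55.8] tool x yaw 0.4262 w 87.9 gf 0.0 q [0.13 0.48 2.08 0.   0.58 1.27] F [-0.2  0.3 -0.8] tilt [ 0.002  0.    -1.   ]
456,70.2,.426 -> -0.0008 -0.0003 spin -0.0
```

View pics/s4.png

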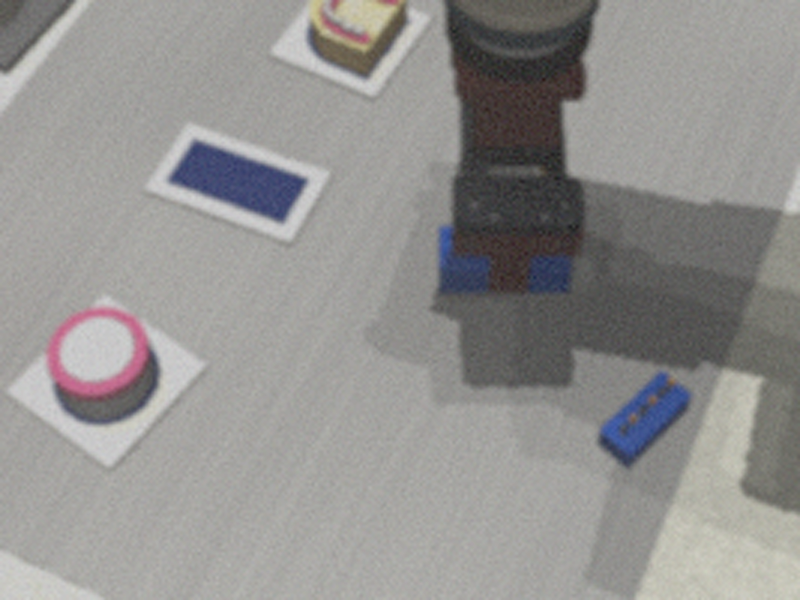

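The tin stands centred on its tile at (105,365). The gripper is over the large bur stand at (505,265), and the small decoy at (645,418) is clear of it.

```bash
python3 -m creep '[0,0,-0.02,0,0,0,-0.035,0,0,0,-0.046,0,0,0,-0.051,0,0,0,-0.051,0]'; python3 -m creep '[0,0,0,0,0,0,0,0,0,0,0,0,0,0,0,0,0,0,0,0,0,0,0,0,0,0,0,0,0,0,0,0,0,0,0,0]' 0; python3 go.py 637.2,79.5,.026; python3 -m creep '[0,0,0.02,0,0,0,0.05,0,0,0,0.09,0,0,0,0.09,0]'
```

```text
t: 13.67
ee_pos: [455.4, 70.2, 3.4]
orientation: [-3.07, -0.664, 0.002]
ft_force: [-0.6, 0.6, -0.2]
width: 88.1
grasp_force: 0.0
t: 14.42
ee_pos: [455.8, 70.1, 4.0]
orientation: [3.071, 0.664, 0.0]
ft_force: [-0.5, -0.1, 0.5]
width: 33.8
grasp_force: 30.0
t 14.42 tcp [455.8  70.1   4. ] tool x yaw 0.4258 w 33.8 gf 29.999843537807465 q [ 0.13  0.59  2.09 -0.    0.47  1.27] F [-0.5 -0.1  0.5] tilt [ 0.  0. -1.]
637.2,79.5,.026 -> 0.1814 0.0094 spin -0.4
t: 14.75
ee_pos: [459.3, 70.6, 99.1]
orientation: [3.07, 0.664, 0.014]
ft_force: [0.8, 0.8, -0.5]
width: 33.8
grasp_force: 30.0
```

```bash
python3 -m creep '[0.02,0.001,0,-0.05,0.05,0.003,0,-0.13,0.08,0.004,0,-0.22,0.11,0.006,0,-0.31,0.14,0.007,0,-0.38,0.165,0.008,0,-0.4,0.177,0.009,0,-0.4,0.1814,0.0094,0,-0.4,0.1814,0.0094,-0.02,-0.4,0.1814,0.0094,-0.05,-0.4]'; python3 -m creep '[0,0,-0.02,0,0,0,-0.02,0,0,0,-0.02,0,0,0,-0.02,0,0,0,-0.02,0]';  python3 go.py 637.2,79.5,.026
```

```text
t: 15.58
ee_pos: [638.9, 79.7, 45.4]
orientation: [-3.141, -0.041, -0.008]
ft_force: [0.6, 0.2, -1.4]
width: 33.9
grasp_force: 30.0
t: 16.0
ee_pos: [638.1, 79.7, 25.5]
orientation: [-3.141, -0.041, -0.004]
ft_force: [-0.4, 0.3, -1.0]
width: 33.7
grasp_force: 30.0
t 16.0 tcp [638.1  79.7  25.5] tool x yaw 0.0259 w 33.7 gf 29.999344646930695 q [0.11 0.71 1.68 0.   0.75 1.65] F [-0.4  0.3 -1. ] tilt [ 0.002 -0.    -1.   ]
637.2,79.5,.026 -> -0.0009 -0.0002 spin 0.0
```

```bash
python3 -m creep '[0,0,-0.008,0,0,0,-0.013,0,0,0,-0.0162,0,0,0,-0.0162,0,0,0,-0.0162,0]';python3 go.py 637.2,79.5,.026;  python3 -m creep '[0,0,0,0,0,0,0,0,0,0,0,0,0,0,0.03,0,0,0,0.06,0,0,0,0.09,0,0,0,0.09,0,0,0,0.09,0]' 0.6; python3 go.py 456,-233.4,.243
```

```text
t: 16.42
ee_pos: [637.1, 79.5, 7.9]
orientation: [-3.141, -0.041, 0.0]
ft_force: [-0.9, -0.3, 1.2]
width: 33.7
grasp_force: 30.0
t 16.42 tcp [637.1  79.5   7.9] tool x yaw 0.0258 w 33.7 gf 30.00033527612686 q [0.11 0.73 1.68 0.   0.73 1.65] F [-0.9 -0.3  1.2] tilt [-0. -0. -1.]
637.2,79.5,.026 -> 0.0001 -0.0 spin 0.0
t: 17.08
ee_pos: [638.6, 79.7, 99.7]
orientation: [-3.141, -0.04, -0.006]
ft_force: [-1.1, 1.6, 0.5]
width: 52.8
grasp_force: 0.0
t 17.08 tcp [638.6  79.7  99.7] tool x yaw 0.0257 w 52.8 gf 0.0 q [0.11 0.6  1.66 0.   0.88 1.65] F [-1.1  1.6  0.5] tilt [ 0.004 -0.    -1.   ]
456,-233.4,.243 -> -0.1826 -0.3131 spin 0.217
```

```bash
python3 - <<'E'
from run import *
i=np.load('i0.npy')
# carver: extent with blades (centre check) by local contrast, and handle PCA
P=toworld('top',[(u,v) for v in range(235,305) for u in range(405,440)],7).reshape(70,35,3)
c=i[235:305,405:440].astype(int); m=np.minimum(c[...,0],c[...,2])-c[...,1]>10
q=P[m][:,:2]; q=q[np.hypot(*(q-np.median(q,0)).T)<50]; mu=q.mean(0); w,V=np.linalg.eigh(np.cov(q.T)); print(mu,np.arctan2(*(V[::-1,1]*np.sign(V[0,1]))))
# tile outline carver_o via white tile
P=toworld('top',[(u,v) for v in range(165,245) for u in range(395,447)],4).reshape(80,52,3)
c=i[165:245,395:447].astype(int); m=(c[...,2]-c[...,0]>15)
q=P[m][:,:2]; mu=q.mean(0); w,V=np.linalg.eigh(np.cov(q.T)); print(mu,np.arctan2(*(V[::-1,1]*np.sign(V[0,1]))))
E
```

```text
[ 456.12007829 -234.34702131] 0.2607215439632804
[ 620.18739311 -228.23442287] 0.32868602853913514
```

```bash
python3 -m creep '[-0.018,-0.031,0,0.03,-0.038,-0.066,0,0.1,-0.058,-0.101,0,0.16,-0.078,-0.136,0,0.224,-0.098,-0.17,0,0.224,-0.118,-0.205,0,0.224,-0.138,-0.24,0,0.224,-0.158,-0.274,0,0.224,-0.173,-0.3,0,0.224,-0.1811,-0.3135,0,0.224]'; python3 -m creep '[0,0,-0.03,0,0,0,-0.055,0,0,0,-0.065,0,0,0,-0.065,0,0,0,-0.065,0]'; python3 go.py 456,-234,.25; python3 - <<'E'
from run import *
im,_=grab('side')
s=im[90:290,240:507][:,:,::-1]; cv2.imwrite('pics/s5.png',np.clip(cv2.resize(s,(800,600),interpolation=cv2.INTER_CUBIC).astype(float)*1.5,0,255).astype(np.uint8))
E
```

```text
t: 17.92
ee_pos: [453.2, -235.9, 96.3]
orientation: [-3.116, -0.387, 0.004]
ft_force: [0.8, -0.1, 0.1]
width: 53.0
grasp_force: 0.0
t: 18.33
ee_pos: [455.4, -233.4, 32.0]
orientation: [-3.116, -0.392, 0.003]
ft_force: [-0.0, -0.0, 0.2]
width: 52.6
grasp_force: 0.0
t 18.33 tcp [ 455.4 -233.4   32. ] tool x yaw 0.2502 w 52.6 gf 0.0 q [-0.5   0.57  1.97  0.    0.6   0.82] F [-0.  -0.   0.2] tilt [-0.002 -0.002 -1.   ]
456,-234,.25 -> 0.0006 -0.0006 spin -0.0
```

View pics/s5.png

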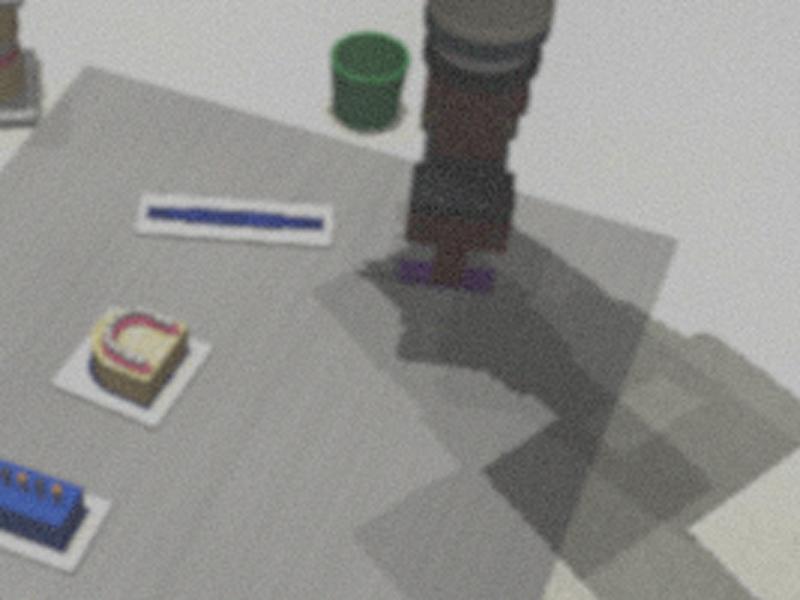

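The fingers straddle the purple handle at (445,275). The cast at (140,355) and the bur stand at (45,510) sit on their tiles. Next I'll descend to about z = 3.

```bash
python3 -m creep '[0,0,-0.015,0,0,0,-0.024,0,0,0,-0.0295,0,0,0,-0.0295,0]'; python3 -m creep '[0,0,0,0,0,0,0,0,0,0,0,0,0,0,0,0,0,0,0,0,0,0,0,0,0,0,0,0,0,0,0,0]' 0; python3 go.py 620.8,-228,.329; python3 -m creep '[0,0,0.02,0,0,0,0.05,0,0,0,0.07,0,0,0,0.07,0]'
```

```text
t: 18.72
ee_pos: [455.8, -233.6, 2.8]
orientation: [-3.116, -0.392, 0.001]
ft_force: [0.4, 0.9, -0.1]
width: 52.4
grasp_force: 0.0
t: 19.38
ee_pos: [456.2, -234.1, 3.4]
orientation: [3.117, 0.391, 0.0]
ft_force: [-0.1, 0.3, 1.6]
width: 13.8
grasp_force: 30.0
t 19.38 tcp [ 456.2 -234.1    3.4] tool x yaw 0.2498 w 13.8 gf 29.988987743854523 q [-0.5   0.63  1.98 -0.    0.54  0.82] F [-0.1  0.3  1.6] tilt [ 0.  0. -1.]
620.8,-228,.329 -> 0.1646 0.0061 spin 0.079
t: 19.72
ee_pos: [458.2, -235.1, 76.5]
orientation: [3.114, 0.391, 0.007]
ft_force: [0.2, -0.9, -0.5]
width: 13.8
grasp_force: 30.0
```

```bash
python3 -m creep '[0.02,0.001,0,0,0.05,0.002,0,0.03,0.08,0.003,0,0.05,0.11,0.004,0,0.079,0.14,0.005,0,0.079,0.157,0.006,0,0.079,0.1646,0.0061,0,0.079,0.1646,0.0061,-0.02,0.079,0.1646,0.0061,-0.04,0.079,0.1646,0.0061,-0.05,0.079]'; python3 -m creep '[0,0,0,0,0,0,0,0,0,0,0,0,0,0,0,0]';  python3 go.py 620.8,-228,.329
```

```text
t: 20.55
ee_pos: [618.3, -227.2, 20.3]
orientation: [-3.097, -0.514, 0.006]
ft_force: [-0.7, 0.5, -0.7]
width: 13.9
grasp_force: 30.0
t: 20.88
ee_pos: [621.3, -228.3, 24.4]
orientation: [3.098, 0.514, 0.002]
ft_force: [0.7, 0.2, -0.1]
width: 13.7
grasp_force: 30.0
t 20.88 tcp [ 621.3 -228.3   24.4] tool x yaw 0.3286 w 13.7 gf 29.985979199409485 q [-0.37  0.73  1.63  0.    0.78  0.87] F [ 0.7  0.2 -0.1] tilt [ 0.001  0.001 -1.   ]
620.8,-228,.329 -> -0.0005 0.0003 spin 0.0
```

```bash
python3 -m creep '[0,0,-0.008,0,0,0,-0.013,0,0,0,-0.0162,0,0,0,-0.0162,0,0,0,-0.0162,0]';python3 go.py 620.8,-228,.329;  python3 -m creep '[0,0,0,0,0,0,0,0,0,0,0,0,0,0,0.03,0,0,0,0.07,0,0,0,0.11,0,0,0,0.14,0]' 0.5; python3 -m creep '[-0.04,-0.01,0,0,-0.08,-0.03,0.02,0,-0.12,-0.05,0.05,0,-0.16,-0.07,0.07,0,-0.19,-0.09,0.07,0,-0.2,-0.13,0.07,0,-0.21,-0.17,0.07,0,-0.23,-0.2,0.07,0,-0.25,-0.23,0.07,0,-0.27,-0.26,0.07,0]'; python3 - <<'E'
from run import *
ims={}
for n in('top','side'): ims[n],_=grab(n,n+'9.png')
np.save('i9.npy',ims['top'])
G={'tin':(638.5,237,0),'burs':(637,79.5,.026),'carver':(621,-228,.33),'cast':(625.8,-64,-.062)}
run(ims,G,'fit9.png',{k:4 for k in G})
s=ims['side'][120:370,150:483][:,:,::-1]; cv2.imwrite('pics/s9.png',np.clip(cv2.resize(s,(800,600),interpolation=cv2.INTER_CUBIC).astype(float)*1.5,0,255).astype(np.uint8))
s=ims['top'][165:245,210:450][:,:,::-1]; cv2.imwrite('pics/t9.png',np.clip(cv2.resize(s,(800,267),interpolation=cv2.INTER_CUBIC).astype(float)*1.8,0,255).astype(np.uint8))
E
```

```text
t: 21.3
ee_pos: [620.6, -227.9, 7.3]
orientation: [-3.099, -0.514, 0.0]
ft_force: [-1.6, 0.5, 5.4]
width: 13.4
grasp_force: 30.0
t 21.3 tcp [ 620.6 -227.9    7.3] tool x yaw 0.3289 w 13.4 gf 29.999351799488068 q [-0.37  0.75  1.63 -0.    0.76  0.87] F [-1.6  0.5  5.4] tilt [-0. -0. -1.]
620.8,-228,.329 -> 0.0002 -0.0001 spin 0.0
t: 21.88
ee_pos: [621.3, -228.1, 149.8]
orientation: [3.098, 0.514, 0.003]
ft_force: [1.1, -0.2, 0.2]
width: 44.0
grasp_force: 0.0
t: 22.72
ee_pos: [349.3, -489.8, 217.2]
orientation: [3.099, 0.514, 0.0]
ft_force: [0.0, -0.1, -0.4]
width: 44.3
grasp_force: 0.0
top tin [638.688, 238.205, 0.395, 0.819]
top burs [635.908, 79.754, 0.026, 0.923]
top carver [619.918, -226.565, 0.335, 0.714]
top cast [624.083, -64.455, -0.113, 0.822]
side tin [649.144, 228.234, -0.26, 0.755]
side burs [643.918, 72.164, -0.121, 0.657]
side carver [622.839, -233.701, 0.428, 0.457]
side cast [626.019, -63.275, 0.079, 0.586]
```

View pics/s9.png

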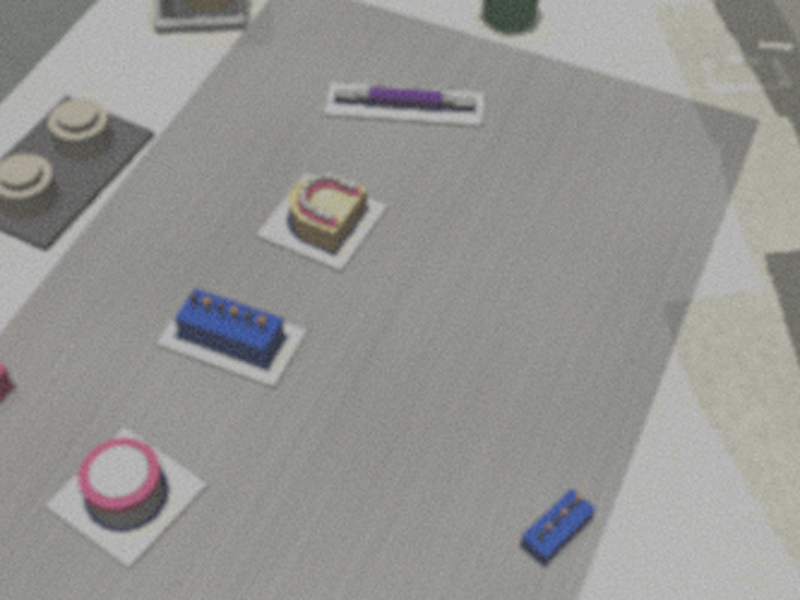

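View pics/t9.png

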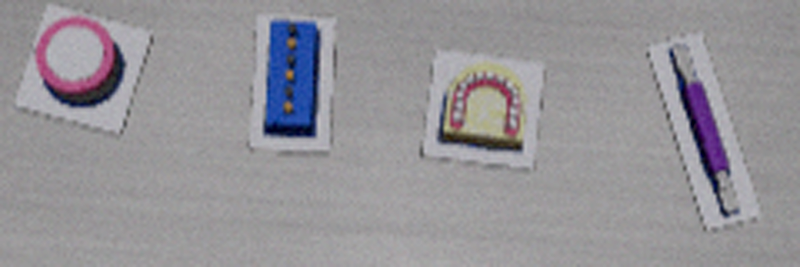

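View pics/fit9.png

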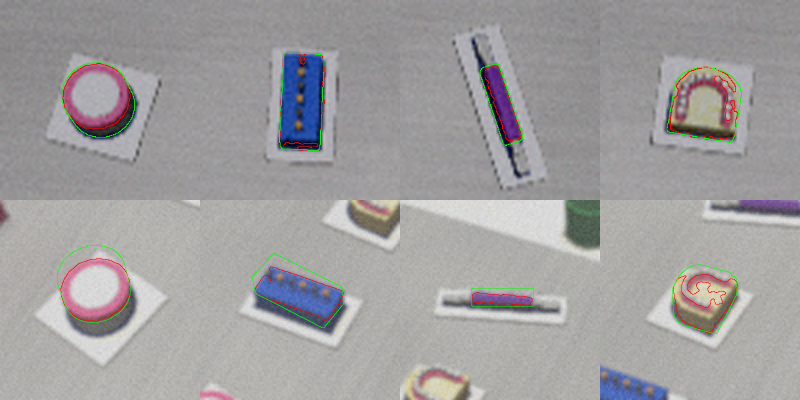

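Everything is on its tile. The cast is the least certain, since its colour mask was poor, so I'll refit it with a better mask in both pictures (before and after).

```bash
python3 - <<'E'
from run import *
def castm(c):
    c=cv2.GaussianBlur(c,(0,0),2).astype(int); h=c[...,0]-c[...,2]>5
    return cv2.morphologyEx(h.astype(np.uint8),cv2.MORPH_CLOSE,cv2.getStructuringElement(2,(25,25)))
MF['cast']=castm
a=np.load('i0.npy'); b=np.load('i9.npy')
sa,sb=[np.ascontiguousarray(cv2.imread(f'pics/side{k}.png')[:,:,::-1]) for k in(0,9)]
o=[]
for n,im,g,z in(('top',a,(440,226,-.36),0),('top',b,(625.8,-64,-.06),4),('side',sa,(440,226,-.36),0),('side',sb,(625.8,-64,-.06),4)):
    v,ov=fit(n,'cast',im,castm,g,60 if n=='top' else 90,z); print(n,v.round(3)); o.append(cv2.resize(ov,(200,200)))
    if z: 
        # where the outline should show
        pass
cv2.imwrite('pics/fitc.png',np.hstack(o))
E
```

```text
top [ 4.38186e+02  2.26418e+02 -3.52000e-01  9.62000e-01]
top [ 6.26804e+02 -6.45230e+01 -4.00000e-02  9.31000e-01]
side [ 4.39163e+02  2.25715e+02 -3.73000e-01  9.50000e-01]
side [ 6.2227e+02 -6.1826e+01  9.2000e-02  8.5500e-01]
```

View pics/fitc.png

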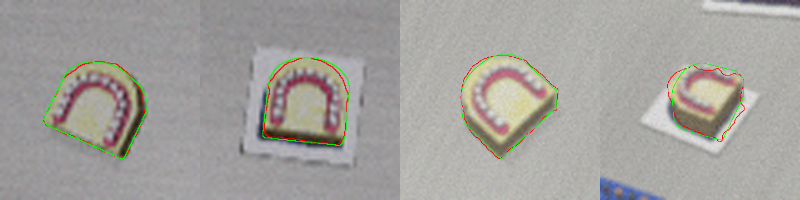

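The cast is within about 1 mm of its D and lined up with it. The other three were placed within about 1 mm of their measured outlines, and nothing is being touched. I'm handing the job in.

```bash
python3 -m creep '[0,0,0,0,0,0,0,0]' >/dev/null; python3 -c "
from workcell import ticket; print(ticket.close_job())"
```

```text
the job is handed in; nothing more can be done
None
```

The cast, tin, large bur stand and carver were each set down on their own tiles within about 1 mm by my measurements, everything is released, the bottle, cup and plate were left alone, and the job was handed in at about 23 s.

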